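Code reader station: pack the read tin, read the next

TASK

Move the tin that stands on the round pad of the code reader into the empty pocket of the packing tray, then stand the waiting tin from the wooden board upright in the middle of the round pad. Then squeeze the reader's trigger fully against its grip, hold it for half a second and let it spring back, leaving the tin on the pad. Never pull the trigger without the waiting tin on the pad, keep the tins upright, and leave the other tins where they are.

Things in the scene. Friction and masses are not known exactly. Their poses are not given: they have to be found in the camera images.
- stand: fixed stand, plate 100 x 250 x 6 mm (its x, y), origin at the centre of its underside; a pistol-grip code reader lies on its side on it, looking along +y. Head: x -30..30, y -126..-20, z 31..90 mm. Grip: level bar from the head towards -x, ends at x -136, y -105..-75, z 44..72 mm, nothing beneath. Round pad 92 mm wide, top z 10 mm, centred at x 0, y 75 mm
- pad (a point): centre of the round pad's top face, 10 mm above the table; axes as the stand's
- grip_mid (a point): point midway between the back of the grip and the outer face of the fully squeezed trigger (42 mm apart along stand y), 58 mm above the table; axes as the stand's. Fingers that close along stand y here squeeze grip and trigger together
- trigger (a joint): sprung trigger, rad: 0 released, 0.35 fully squeezed (about 9 N). Black blade 68 mm long, 18 high, 10 thick, on the +y side of the grip, mid-height z 58 mm, hinged about an upright pin at stand x -33, y -68 mm; it runs towards -x, at rest splayed 0.35 rad away from the grip, squeezed parallel with it
- trigger_face (a point): point on the trigger's outer face, 50 mm from its hinge pin, 58 mm above the table; at rest 61 mm from the back of the grip
- tray: fixed plywood packing tray 192 x 100 mm (tray x and y), walls and floor 4 mm thick, 18 mm high, one cross wall making two pockets of about 90 x 92 mm; origin at the centre of its underside
- free_pocket (a point): centre of the empty pocket's floor (tray x = -47 mm), 4 mm above the table
- full_pocket (a point): centre of the floor of the pocket that holds a packed tin (tray x = +47 mm)
- board: fixed waiting board of pale wood, 100 x 100 x 5 mm; origin at the centre of its underside. One tin waits on it
- coded_tin: tin already read, standing on the round pad: plain wax-filled food tin, 70 mm diameter, metal body 74 mm high (a thin wick tab sticks up to about 18 mm more), 0.2 to 0.4 kg; origin at the centre of its underside, z up along its axis
- next_tin: tin waiting on the wooden board: plain wax-filled food tin, 70 mm diameter, metal body 74 mm high (a thin wick tab sticks up to about 18 mm more), 0.2 to 0.4 kg; origin at the centre of its underside, z up along its axis
- packed_tin: bystander tin already in the tray: plain wax-filled food tin, 70 mm diameter, metal body 74 mm high (a thin wick tab sticks up to about 18 mm more), 0.2 to 0.4 kg; origin at the centre of its underside, z up along its axis
- neighbour_far: bystander tin on the table close beside the board: plain wax-filled food tin, 70 mm diameter, metal body 74 mm high (a thin wick tab sticks up to about 18 mm more), 0.2 to 0.4 kg; origin at the centre of its underside, z up along its axis
- neighbour_near: bystander tin on the table close beside the board, across from the other one: plain wax-filled food tin, 70 mm diameter, metal body 74 mm high (a thin wick tab sticks up to about 18 mm more), 0.2 to 0.4 kg; origin at the centre of its underside, z up along its axis
Things that resemble listed ones, but are neither listed nor needed, are in the scene too. Leave any green or pink look-alike of the coded_tin alone.

How it is judged (in metres and radians):
On the way, in this order (a step that is already met when the one before it is completed fails the run):
1. the read tin stands released in the empty pocket of the tray (horizontal distance between coded_tin and free_pocket below 0.02 m and z of coded_tin in the frame of free_pocket below 0.006 m and angle between coded_tin's own z axis and vertical below 0.1 rad and contact force between the fingers and coded_tin below 0.3 N and linear speed of coded_tin below 0.01 m/s), for 0.2 s.
2. the waiting tin stands released on the middle of the pad (horizontal distance between next_tin and pad below 0.015 m and z of next_tin in the frame of pad below 0.005 m and angle between next_tin's own z axis and vertical below 0.1 rad and contact force between the fingers and next_tin below 0.3 N and linear speed of next_tin below 0.01 m/s), for 0.2 s.
3. the trigger is squeezed fully (over 0.30 rad) and held 0.3 s with the waiting tin on the pad (horizontal distance between next_tin and pad below 0.015 m and z of next_tin in the frame of pad below 0.005 m and angle between next_tin's own z axis and vertical below 0.1 rad and value of joint trigger above 0.3 rad), for 0.3 s.
4. the trigger has sprung back (under 0.03 rad) (horizontal distance between next_tin and pad below 0.015 m and z of next_tin in the frame of pad below 0.005 m and angle between next_tin's own z axis and vertical below 0.1 rad and value of joint trigger below 0.03 rad), for 0.2 s.
At the end, for the whole second after the job is handed in: Read tin upright on the floor of the free pocket (within 20 mm of its centre), waiting tin upright within 15 mm of the pad's centre, both at rest; trigger under 0.03 rad; packed tin in its pocket, bystander tins within 30 mm of their start (all of step 4 and horizontal distance between coded_tin and free_pocket below 0.02 m and z of coded_tin in the frame of free_pocket below 0.006 m and angle between each of coded_tin, packed_tin's own z axis and vertical below 0.1 rad and horizontal distance between packed_tin and full_pocket below 0.02 m and z of packed_tin in the frame of full_pocket below 0.006 m and linear speed of each of coded_tin, next_tin below 0.01 m/s and distance of each of packed_tin, neighbour_far, neighbour_near from where it was at the start of the episode below 0.03 m); the robot touches nothing.
It fails at once if the trigger is pulled past half way without the waiting tin on the pad (value of joint trigger above 0.175 rad and not (horizontal distance between next_tin and pad below 0.015 m and z of next_tin in the frame of pad below 0.005 m and angle between next_tin's own z axis and vertical below 0.1 rad)).
It fails at once if a handled tin is tipped by more than 0.5 rad (angle between any of coded_tin, next_tin's own z axis and vertical above 0.5 rad).
It fails at once if a bystander tin is shifted by more than 30 mm or tipped (distance of any of packed_tin, neighbour_far, neighbour_near from where it was at the start of the episode above 0.03 m or angle between any of packed_tin, neighbour_far, neighbour_near's own z axis and vertical above 0.3 rad).
It also fails if it takes over 64 s, if anything falls off the work surface, if the arm or the gripper's body presses on something with over 40 N, if the wrist force passes 120 N, or if a joint passes its speed limit or range.

ROBOT

A 6-joint arm with a two-finger parallel gripper is mounted at the origin on a cart in front of the work surface, level with it; the furniture and walls round the work are solid. World frame = base frame: x ahead of the robot, y to its left, z up, the work surface at z = 0. Lengths are in m, angles in degrees, forces in N, time in s.
With the tool pointing down it reaches from about 0.25 to 0.775 m from the base axis. Payload 4 kg.
Tool frame: the origin (TCP) lies at the very end of the fingers, on their centre line; the grasp point (between the pads) lies bot.hold_point_z behind it (bot.hold_point_z is the distance from the TCP to the grasp point, in m); z points along the fingers, y is the line along which they close (so a half turn about z gives the same grasp; the last joint's range is limited). The gripper opens to 85 mm and grips with 20 to 120 N. Pads are 22 mm wide; open, the fingers measure 114 mm over their backs; the gripper's body (76 mm by 85 mm) begins 54 mm behind the grasp point. The pads swing forward as they close: fully open they stand 13 mm farther back than shut.
Start: joints at [69.036, 4.996, 78.535, -0, 96.463, -5.907], TCP at [0.143, 0.531, 0.194] pointing down, gripper open.
Joint ranges: [-177.83, 177.83], [-43.37, 116.18], [15.69, 146.23], [-61.86, 241.86], [9.47, 152.12], [-147.06, 147.06]. Speed limits (degrees/s): [159.86, 159.86, 180, 180, 180, 180].

INTERFACE

Orientations are given as a 3x3 rotation matrix whose columns are the frame's x, y, z axes.
In Python, from cell import bot gives the robot as it stands.
- The arm moves only by the shell command python3 -m inch 'ROWS' [OPENING] [FORCE]. ROWS is JSON, a list of rows, each an object of numbers: "x", "y", "z": the shift along the tool's x, y, z in cm; "turn": the turn about the tool's z in degrees. A call has 1 to 5 rows; each row is the pose to reach, as a shift and turn from the pose commanded when the call began, along the tool's axes at that moment; what a row does not reach only later rows make up. A row lasts 1/12 s, in which the tool goes at most 41.7 mm and 7.16 degrees, less where a joint would pass 70% of its speed; a pose out of reach is approached as far as the arm can. A call with a gripper value outside its range is refused whole. OPENING is the opening, from 0 (shut) to 1 (fully open), set as the call begins (- or left out, the last holds). The fingers move at their own pace and stop on an object; FORCE is the grip in N (left out, the last holds). Time passes only in rows, so rows that repeat a pose let the fingers close. It gives the time, the measured TCP pose, the force, the opening and the grip force at its end, in the units of the state.
- bot.get_obs(): the state, without advancing time (a new reading comes with each control period).
- bot.snapshot(name): name is "side" or "top" or "wrist"; returns the picture (384x512x3 uint8, red, green, blue); there is no depth.
- bot.calibration(name): a dict with "fx", "fy", "cx", "cy" (pixels), "D" ([k1, k2, p1, p2, k3] as OpenCV has them; the pictures are not rectified), "extrinsics" (4x4, takes a point from camera to world coordinates); the wrist camera has in their place "T_tool_cam" (4x4, takes a point from camera to tool coordinates, whose origin is the TCP and whose axes are the flange's). Camera axes: x right, y down, z forward; pixel columns grow to the right and rows downward; lengths in m; the calibration is good to about 2 mm. A picture is of the moment at which its call begins: read the wrist's pose just before it. calibration takes no time and is no camera call.
- bot.close_job(): hands the job in; it is judged then, once.
The state is a dict: "t": time; "joint_pos": joint angles; "dq": joint speeds; "tau": joint torques, N m; "tcp_pos": TCP position; "tool_rot": TCP orientation; "wrist_force": force on the tool from outside, world axes, zero at the start; "ft_torque": the same for the moment, N m; "opening": finger opening in m; "grip_force": force on a finger pad.
Only numpy, scipy, OpenCV 4.12 (cv2) and the standard library are available. Lean on these libraries where they do the work, as an engineer would, in place of code of your own. Each camera call takes 0.05 s, during which the arm holds its last target. There are 200 camera calls.

## Working session

There is one attempt and no reset: what is moved stays moved. The work goes in short steps, Python scripts to look and compute and a shell command to move; the robot and the scene stay as the last step left them, time stands still between calls to the robot, and variables do not carry over. Pictures are saved under pics/ and viewed, at most 10 in all, crops included, and the job is handed in when it is done.

```bash
ls; mkdir -p pics
python3 - <<'E'
from cell import bot
import cv2,numpy as np
o=bot.get_obs();print({k:np.round(v,3).tolist() for k,v in o.items()});print(bot.hold_point_z)
for n in("top","side"):
    im=bot.snapshot(n);cv2.imwrite(f"pics/{n}0.png",cv2.resize(im[:,:,::-1],(800,600)))
    cv2.imwrite(f"pics/raw_{n}0.png",im[:,:,::-1])
    print(n,bot.calibration(n))
print(bot.calibration("wrist"))
E
```

```text
pics
{'t': 0.0, 'joint_pos': [69.037, 5.04, 78.627, 0.001, 96.464, -5.907], 'dq': [-0.046, 0.065, -0.015, -0.045, 0.045, -0.001], 'tau': [0.002, -35.186, -31.328, 0.0, 0.011, -0.0], 'tcp_pos': [0.143, 0.531, 0.193], 'tool_rot': [[-0.966, 0.26, -0.001], [0.26, 0.966, -0.002], [0.0, -0.002, -1.0]], 'wrist_force': [-0.662, -0.393, 0.024], 'ft_torque': [0.046, 0.008, -0.031], 'grip_force': 0.0, 'opening': 0.086}
0.0187
top {'fx': 421.7220496596966, 'fy': 421.7220496596966, 'cx': 256.0027688287239, 'cy': 192.67449908042877, 'D': array([0.01057058, 0.        , 0.        , 0.        , 0.        ]), 'extrinsics': array([[ 2.43334255e-02, -9.81147127e-01,  1.91724281e-01,
         2.82602161e-01],
       [-9.99703872e-01, -2.38379964e-02,  4.89055397e-03,
         2.35535336e-02],
       [-2.28030242e-04, -1.91786510e-01, -9.81436642e-01,
         1.40095327e+00],
       [ 0.00000000e+00,  0.00000000e+00,  0.00000000e+00,
         1.00000000e+00]])}
side {'fx': 429.30532317934984, 'fy': 429.30532317934984, 'cx': 253.05980992611873, 'cy': 192.3107451511885, 'D': array([-0.14064762,  0.        ,  0.        ,  0.        ,  0.        ]), 'extrinsics': array([[-0.99939274,  0.01876665, -0.02935907,  0.57354596],
       [ 0.03439962,  0.66559853, -0.74551678,  0.91891636],
       [ 0.0055505 , -0.746074  , -0.6658399 ,  0.8511303 ],
       [ 0.        ,  0.        ,  0.        ,  1.        ]])}
{'fx': 306.0047195452837, 'fy': 306.0047195452837, 'cx': 257.0851508585105, 'cy': 191.25836706372291, 'D': array([-0.07799641,  0.        ,  0.        ,  0.        ,  0.        ]), 'T_tool_cam': array([[-3.87924799e-04, -9.53464687e-01, -3.01504461e-01,
         7.83762490e-02],
       [ 9.99999866e-01, -4.73210057e-04,  2.09828843e-04,
        -2.74855705e-04],
       [-3.42739335e-04, -3.01504339e-01,  9.53464743e-01,
        -1.80445629e-01],
       [ 0.00000000e+00,  0.00000000e+00,  0.00000000e+00,
         1.00000000e+00]])}
```

View pics/top0.png

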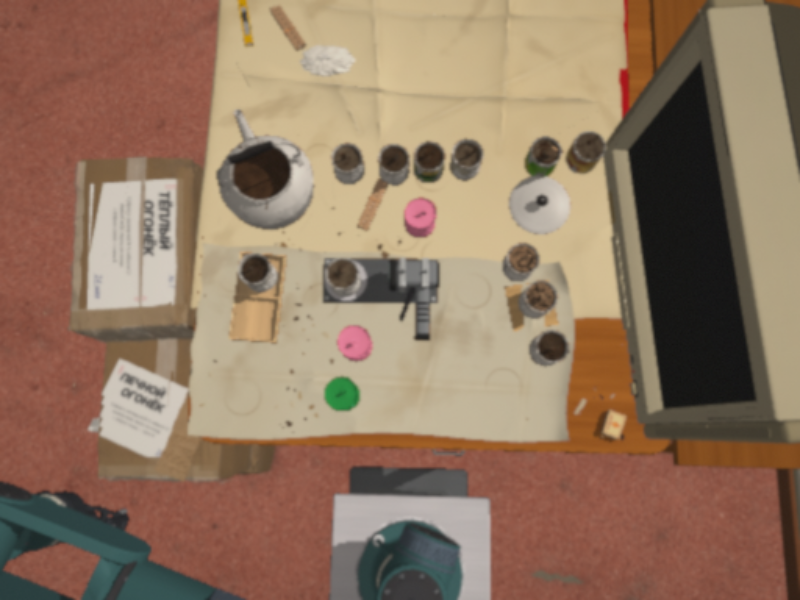

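View pics/side0.png

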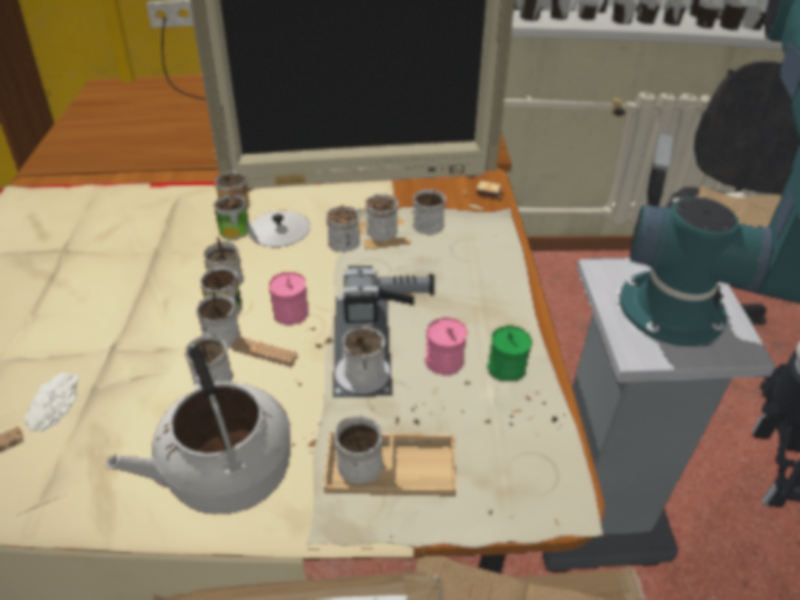

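Top view (800x600 px): the tray is at (257,298), with a packed tin at (257,270) and the free pocket at (255,320). The stand is at (380,281), with the grey tin on its pad at (345,277) and the grip and trigger at (415,310). Three grey tins are at (521,261), (541,297) and (550,347), and the middle one has pale wood under it, so it should be next_tin. I'll check this in an enlarged crop.

```bash
cat > h.py <<'E'
from cell import bot
import cv2,numpy as np
def ray(name,pts,z,o=None):
    """pixels -> world points at heights z"""
    c=bot.calibration(name);K=np.array([[c['fx'],0,c['cx']],[0,c['fy'],c['cy']],[0,0,1]])
    if name=='wrist':
        T=np.eye(4);T[:3,:3]=o['tool_rot'];T[:3,3]=o['tcp_pos'];E=T@c['T_tool_cam']
    else:E=c['extrinsics']
    p=cv2.undistortPoints(np.array(pts,float).reshape(-1,1,2),K,np.array(c['D']))[:,0]
    d=np.c_[p,np.ones(len(p))]@E[:3,:3].T;s=(np.broadcast_to(z,len(p))-E[2,3])/d[:,2]
    return E[:3,3]+d*s[:,None]
def proj(name,P,o=None):
    c=bot.calibration(name);K=np.array([[c['fx'],0,c['cx']],[0,c['fy'],c['cy']],[0,0,1]])
    if name=='wrist':
        T=np.eye(4);T[:3,:3]=o['tool_rot'];T[:3,3]=o['tcp_pos'];E=T@c['T_tool_cam']
    else:E=c['extrinsics']
    W=np.linalg.inv(E);return cv2.projectPoints(np.array(P,float),cv2.Rodrigues(W[:3,:3])[0],W[:3,3],K,np.array(c['D']))[0][:,0]
E
python3 - <<'E'
import cv2,numpy as np
im=cv2.imread('pics/raw_top0.png')
def crop(x,y,w,h,s):
    c=cv2.resize(im[y:y+h,x:x+w],None,fx=s,fy=s,interpolation=cv2.INTER_CUBIC)
    for i in range(0,w,10):
        cv2.line(c,(i*s,0),(i*s,6),(0,0,255),1);cv2.putText(c,str(x+i),(i*s,16),0,.35,(0,0,255),1)
    for i in range(10,h,10):cv2.line(c,(0,i*s),(6,i*s),(0,0,255),1);cv2.putText(c,str(y+i),(8,i*s+4),0,.35,(0,0,255),1)
    return c
a=crop(140,158,152,66,5);b=crop(316,150,70,90,0+3)
cv2.imwrite('pics/c1.png',np.vstack([a,np.hstack([b,np.zeros((270,550,3),np.uint8)])]))
E
```

```text
(no output)
```

View pics/c1.png

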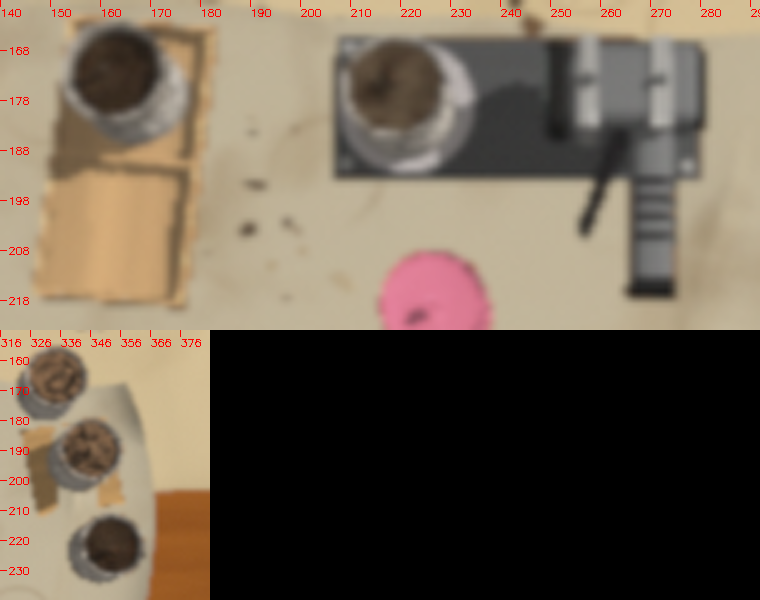

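The crop confirms the tins: fill centres in raw px are coded (219,175), packed (163,172), next (346.3,189.7), far (334.7,165.7) and near (354,221). The middle one has pale wood on both sides, so it is next_tin. The plate's near corners are (206.8,193.6) and (280.2,193.6), and its far-left corner is (207,165.4).

Run:
```python
from h import *
np.set_printoptions(precision=4,suppress=True)
r=lambda n,p,z:print(n,'\n',ray('top',p,z))
r('tins coded,next,packed,far,near',[(219,175),(346.3,189.7),(163.2,171.6),(334.7,165.7),(354,221.3)],[.084,.079,.078,.074,.074])
r('pad',[(221.5,180)],.01)
r('plate TL BL BR',[(207,165.4),(206.8,193.6),(280.2,193.6)],.006)
r('tray TR BL BR',[(182.6,163.2),(147.6,217),(177,219.2)],.018)
r('crosswall ends L R',[(149.5,190),(178,192)],.018)
r('board UL,LR',[(324,183),(356.7,206.7)],.005)
r('grip end L R',[(265,217),(275,217)],.072)
r('trigger tip',[(256.5,205)],.067)
```

```text
tins coded,next,packed,far,near 
 [[ 0.5947  0.1502  0.084 ]
 [ 0.5575 -0.2582  0.079 ]
 [ 0.603   0.3312  0.078 ]
 [ 0.6372 -0.223   0.074 ]
 [ 0.4572 -0.2819  0.074 ]]
pad 
 [[0.5951 0.1481 0.01  ]]
plate TL BL BR 
 [[ 0.6459  0.2     0.006 ]
 [ 0.5479  0.1961  0.006 ]
 [ 0.5539 -0.0511  0.006 ]]
tray TR BL BR 
 [[0.6484 0.2814 0.018 ]
 [0.4623 0.3863 0.018 ]
 [0.4573 0.2889 0.018 ]]
crosswall ends L R 
 [[0.5532 0.3866 0.018 ]
 [0.5487 0.2911 0.018 ]]
board UL,LR 
 [[ 0.5943 -0.1989  0.005 ]
 [ 0.5157 -0.3078  0.005 ]]
grip end L R 
 [[ 0.4642 -0.0003  0.072 ]
 [ 0.465  -0.032   0.072 ]]
trigger tip 
 [[0.503  0.0276 0.067 ]]
```

```bash
cat > d.py <<'E'
import sys
from h import *
# usage: d.py X Y Z [yaw of tool y, deg]: shift from present pose in tool axes, cm
def delta(P,yaw=None):
    o=bot.get_obs();R=np.array(o['tool_rot']);d=R.T@(np.array(P)-o['tcp_pos'])*100
    now=np.degrees(np.arctan2(R[1,1],R[0,1]))
    t=0 if yaw is None else now-yaw
    print('t',round(o['t'],2),'pos',np.round(o['tcp_pos'],4),'yaw',round(now,2),'shift cm',np.round(d,2),'turn',round(t,1),'open',round(o['opening'],4),'grip',round(o['grip_force'],1))
if __name__=='__main__':
    a=list(map(float,sys.argv[1:]));delta(a[:3],a[3] if len(a)>3 else None)
E
python3 d.py .595 .15 .194 90
python3 - <<'E'
from h import *
print(proj('side',[(.595,.150,.084),(.5575,-.258,.079),(.603,.331,.078),(.637,-.223,.074),(.457,-.282,.074)])*1.5625)
E
```

```text
t 0.1 pos [0.1427 0.5306 0.1929] yaw 74.94 shift cm [-53.57 -25.01  -0.07] turn -15.1 open 0.0858 grip 0.0
[[363.14231366 338.1932888 ]
 [381.60299983 200.76957188]
 [357.62104813 430.78476387]
 [343.06386783 212.896779  ]
 [428.83790383 195.86426317]]
```

```bash
python3 -m inch '[{"x":-3,"y":-1.4,"turn":-3},{"x":-6.5,"y":-3,"turn":-6},{"x":-10,"y":-4.7,"turn":-9},{"x":-13.5,"y":-6.3,"turn":-12},{"x":-17,"y":-8,"turn":-15}]'; python3 d.py .595 .15 .194 90
```

```text
t 0.1 pos [0.1427 0.5306 0.1929] yaw 74.94 shift cm [-53.57 -25.01  -0.07] turn -15.1 open 0.0858 grip 0.0$[0]: bad value
```

```bash
python3 -m inch '[{"x":-3,"y":-1.4,"z":0,"turn":-3},{"x":-6.5,"y":-3,"z":0,"turn":-6},{"x":-10,"y":-4.7,"z":0,"turn":-9},{"x":-13.5,"y":-6.3,"z":0,"turn":-12},{"x":-17,"y":-8,"z":0,"turn":-15}]'; python3 d.py .595 .15 .194 90
```

```text
t: 0.52
tcp_pos: [0.287, 0.4083, 0.1935]
tool_rot: [[-1.0, -0.002, -0.0], [-0.002, 1.0, -0.001], [0.0, -0.001, -1.0]]
wrist_force: [0.6, 0.2, 0.6]
opening: 0.0853
grip_force: 0.0
t 0.52 pos [0.287  0.4083 0.1935] yaw 90.14 shift cm [-30.74 -25.91  -0.05] turn 0.1 open 0.0853 grip 0.0
```

```bash
python3 -m inch '[{"x":-3,"y":-2.5,"z":0,"turn":0},{"x":-6,"y":-5,"z":0,"turn":0},{"x":-9,"y":-7.5,"z":0,"turn":0},{"x":-12,"y":-10,"z":0,"turn":0},{"x":-15,"y":-12.5,"z":0,"turn":0}]' >/dev/null; python3 -m inch '[{"x":-3,"y":-2.5,"z":0,"turn":0},{"x":-6,"y":-5,"z":0,"turn":0},{"x":-9,"y":-7.5,"z":0,"turn":0},{"x":-12,"y":-10.3,"z":0,"turn":0},{"x":-14,"y":-12.5,"z":0,"turn":0}]' > /dev/null;  python3 -m inch '[{"x":0,"y":0,"z":0,"turn":0},{"x":0,"y":0,"z":0,"turn":0}]'; python3 d.py .595 .15 .045 90
python3 - <<'E'
from h import *
o=bot.get_obs();im=bot.snapshot('wrist')
s=1.5625
q=cv2.resize(im[:,:,::-1],(800,600))
for P in [(.595,.150,.084),(.5988,.149,.010)]:
    u=proj('wrist',[P],o)[0]*s;print(P,u);cv2.drawMarker(q,tuple(int(v) for v in u),(0,0,255),0,15,1)
cv2.imwrite('pics/w1.png',q)
E
```

```text
t: 1.52
tcp_pos: [0.5764, 0.158, 0.1926]
tool_rot: [[-1.0, 0.004, -0.003], [0.004, 1.0, -0.0], [0.003, -0.0, -1.0]]
wrist_force: [-0.9, 0.6, 0.7]
opening: 0.0851
grip_force: 0.0
t 1.52 pos [0.5764 0.158  0.1926] yaw 89.77 shift cm [-1.9  -0.79 14.75] turn -0.2 open 0.0851 grip 0.0
(0.595, 0.15, 0.084) [389.12972369 307.72111353]
(0.5988, 0.149, 0.01) [390.22273824 282.54485067]
```

View pics/w1.png

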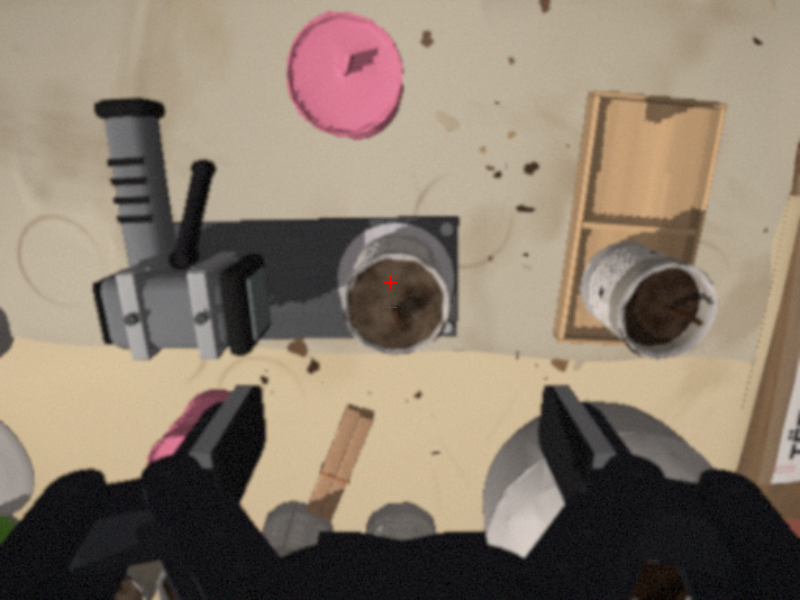

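Wrist view: the coded tin's rim centre is at (397,302). The plate's +y corners are (459,217) and (457,337). The tray's near corners are (592,91) and (726,103), and its cross wall runs from (584,226) to (700,231). The trigger tip is at (205,165) and the grip end at (129,103).

Run:
```python
from h import *
np.set_printoptions(precision=4,suppress=True)
o=bot.get_obs()
def r(n,p,z):print(n,ray('wrist',np.array(p)/1.5625,z,o).tolist())
r('tin',[(397,302)],.084)
r('plate',[(459,217),(457,337)],.006)
r('tray near',[(592,91),(726,103)],.018)
r('cross',[(584,226),(700,231)],.018)
r('grip end',[(97,103),(162,103)],.07)
r('trig',[(205,165)],.067)
r('packed',[(670,311)],.078)
```

```text
tin [[0.5906994213152716, 0.1563539857747091, 0.08400000000000002]]
plate [[0.5473759148677546, 0.20350934003872345, 0.006000000000000005], [0.6463369145249894, 0.20508559600537146, 0.006000000000000005]]
tray near [[0.45630393946701636, 0.29373900641320205, 0.018000000000000016], [0.4608258164363275, 0.39537523813853126, 0.018000000000000016]]
cross [[0.5521279913885532, 0.29698600600694935, 0.018000000000000016], [0.5550490327475629, 0.38986506135001925, 0.018000000000000016]]
grip end [[0.46591905252265153, -0.02819783743943083, 0.07], [0.467688886138041, 0.013804161318864833, 0.07]]
trig [[0.5053078873733077, 0.03577756106556154, 0.067]]
packed [[0.5995401401784516, 0.33945329741204555, 0.07800000000000001]]
```

```bash
python3 -m inch '[{"x":-0.8,"y":-0.2,"z":1,"turn":0},{"x":-1.6,"y":-0.3,"z":3,"turn":0},{"x":-1.6,"y":-0.3,"z":5,"turn":0},{"x":-1.6,"y":-0.3,"z":6,"turn":0},{"x":-1.6,"y":-0.3,"z":6.5,"turn":0}]' >/dev/null; python3 -m inch '[{"x":0,"y":0,"z":0,"turn":0}]' >/dev/null; python3 d.py .592 .1545 .046 90
python3 - <<'E'
from h import *
o=bot.get_obs();im=bot.snapshot('wrist')
cv2.imwrite('pics/w2.png',cv2.resize(im[:,:,::-1],(800,600)))
E
```

```text
t 2.07 pos [0.5906 0.1571 0.1272] yaw 90.03 shift cm [-0.16 -0.26  8.12] turn 0.0 open 0.0854 grip 0.0
```

View pics/w2.png

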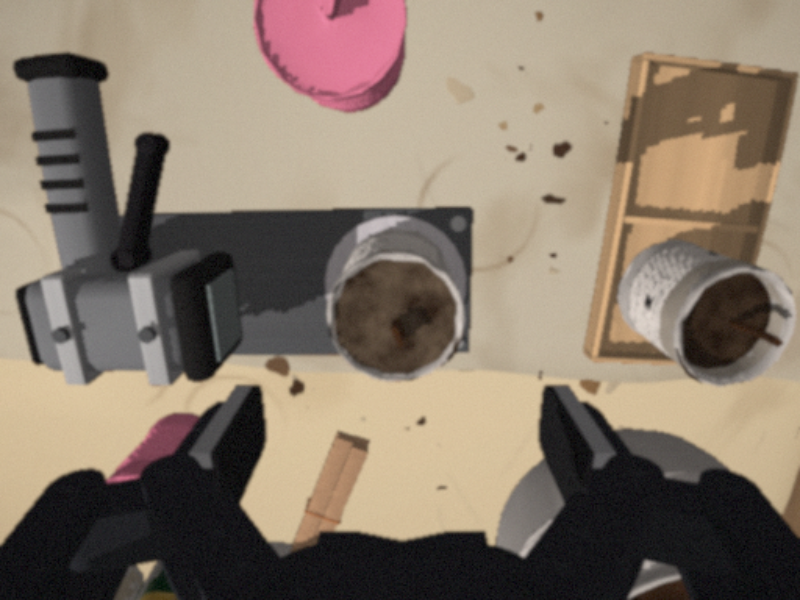

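The rim spans columns 328–466 and rows 250–380, so its centre is (397,315). That puts it about 2 mm to -y of the tool. Descending.

```bash
python3 - <<'E'
from h import *
print(ray('wrist',np.array([(397,315)])/1.5625,.084,bot.get_obs()))
E
python3 -m inch '[{"x":-0.1,"y":-0.2,"z":2,"turn":0},{"x":-0.1,"y":-0.2,"z":4,"turn":0},{"x":-0.1,"y":-0.2,"z":6,"turn":0},{"x":-0.1,"y":-0.2,"z":7.5,"turn":0},{"x":-0.1,"y":-0.2,"z":8.1,"turn":0}]'; python3 d.py .592 .1545 .046 90
```

```text
[[0.59276544 0.15480777 0.084     ]]
t: 2.53
tcp_pos: [0.5922, 0.1546, 0.0469]
tool_rot: [[-1.0, 0.001, -0.002], [0.001, 1.0, -0.0], [0.002, -0.0, -1.0]]
wrist_force: [-0.5, -0.5, -0.3]
opening: 0.0854
grip_force: 0.0
t 2.53 pos [0.5922 0.1546 0.0469] yaw 89.97 shift cm [ 0.02 -0.01  0.09] turn -0.0 open 0.0854 grip 0.0
```

```bash
Z='x'; python3 -m inch '[{"x":0,"y":0,"z":0,"turn":0},{"x":0,"y":0,"z":0,"turn":0},{"x":0,"y":0,"z":0,"turn":0},{"x":0,"y":0,"z":0,"turn":0},{"x":0,"y":0,"z":0,"turn":0}]' 0.5 50; python3 -m inch '[{"x":0,"y":0,"z":0,"turn":0},{"x":0,"y":0,"z":0,"turn":0},{"x":0,"y":0,"z":-0.5,"turn":0},{"x":0,"y":0,"z":-2,"turn":0},{"x":0,"y":0,"z":-4,"turn":0}]'; python3 d.py .507 .344 .12 90
```

```text
t: 2.95
tcp_pos: [0.594, 0.1546, 0.0496]
tool_rot: [[-1.0, 0.001, 0.003], [0.001, 1.0, 0.001], [-0.003, 0.001, -1.0]]
wrist_force: [0.4, -0.8, -0.4]
opening: 0.043
grip_force: 0.0
t: 3.37
tcp_pos: [0.5914, 0.1541, 0.0865]
tool_rot: [[-1.0, 0.001, -0.005], [0.001, 1.0, -0.001], [0.005, -0.001, -1.0]]
wrist_force: [0.7, 0.5, -0.2]
opening: 0.043
grip_force: 0.0
t 3.37 pos [0.5914 0.1541 0.0865] yaw 89.94 shift cm [ 8.48 18.98 -3.33] turn -0.1 open 0.043 grip 0.0
```

Run:
```python
from h import *
o=bot.get_obs();print(np.round(o['joint_pos'],1))
a=bot.snapshot('wrist')[:,:,::-1];b=bot.snapshot('side')[:,:,::-1]
cv2.imwrite('pics/w3.png',np.vstack([cv2.resize(a,(400,300)),cv2.resize(b[170:290,150:310],(400,300),interpolation=cv2.INTER_CUBIC)]))
```

```text
[  9.3  15.4  78.8   0.   86.1 -80.6]
```

View pics/w3.png

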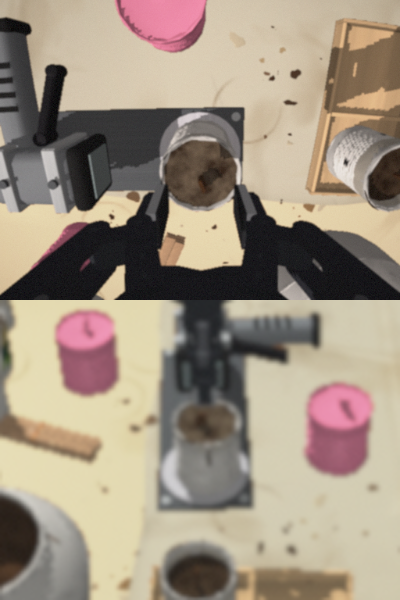

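The tin still stands on the pad and the fingers closed above it. The seen gap between the tips (280 px for 85 mm, so depth 0.145 m) shows that the real tips end about 40 mm behind the reported TCP. So I have to command about 40 mm lower. I'll open, go down slowly and check the force.

```bash
python3 - <<'E'
from h import *
print(ray('wrist',np.array([(201,172)])*1.28,.084,bot.get_obs()))
E
python3 -m inch '[{"x":0,"y":0,"z":0,"turn":0},{"x":0,"y":0,"z":0,"turn":0},{"x":0,"y":0,"z":0,"turn":0},{"x":0,"y":0,"z":0,"turn":0},{"x":0,"y":0,"z":0,"turn":0}]' 1 50; python3 d.py .593 .155 -.003 90
```

```text
[[0.59739579 0.15509779 0.084     ]]
t: 3.88
tcp_pos: [0.5924, 0.1543, 0.0869]
tool_rot: [[-1.0, 0.001, -0.002], [0.001, 1.0, -0.0], [0.002, -0.0, -1.0]]
wrist_force: [-0.7, -0.6, 1.2]
opening: 0.0851
grip_force: 0.0
t 3.88 pos [0.5924 0.1543 0.0869] yaw 89.94 shift cm [-0.07  0.07  8.99] turn -0.1 open 0.0851 grip 0.0
```

```bash
python3 -m inch '[{"x":-0.15,"y":0.05,"z":1.5,"turn":0},{"x":-0.2,"y":0.05,"z":3,"turn":0},{"x":-0.2,"y":0.05,"z":4,"turn":0},{"x":-0.2,"y":0.05,"z":5,"turn":0},{"x":-0.2,"y":0.05,"z":5.5,"turn":0}]'; python3 d.py .594 .155 -.003 90
```

```text
t: 4.3
tcp_pos: [0.5939, 0.1547, 0.0309]
tool_rot: [[-1.0, 0.001, -0.003], [0.001, 1.0, -0.0], [0.003, -0.0, -1.0]]
wrist_force: [0.2, -0.4, 0.0]
opening: 0.0854
grip_force: 0.0
t 4.3 pos [0.5939 0.1547 0.0309] yaw 89.94 shift cm [-0.02  0.03  3.39] turn -0.1 open 0.0854 grip 0.0
```

```bash
python3 -m inch '[{"x":0,"y":0,"z":0.7,"turn":0},{"x":0,"y":0,"z":1.4,"turn":0},{"x":0,"y":0,"z":2.0,"turn":0}]'; python3 -m inch '[{"x":0,"y":0,"z":0.5,"turn":0},{"x":0,"y":0,"z":0.9,"turn":0},{"x":0,"y":0,"z":1.2,"turn":0}]'
python3 - <<'E'
from h import *
a=bot.snapshot('wrist')[:,:,::-1];b=bot.snapshot('side')[:,:,::-1]
cv2.imwrite('pics/w4.png',np.vstack([cv2.resize(a,(400,300)),cv2.resize(b[170:290,150:310],(400,300),interpolation=cv2.INTER_CUBIC)]))
E
```

```text
t: 4.55
tcp_pos: [0.5952, 0.155, 0.0127]
tool_rot: [[-1.0, 0.001, 0.001], [0.001, 1.0, 0.0], [-0.001, 0.0, -1.0]]
wrist_force: [-0.4, 0.2, -0.0]
opening: 0.085
grip_force: 0.0
t: 4.8
tcp_pos: [0.595, 0.1549, 0.0006]
tool_rot: [[-1.0, 0.001, -0.0], [0.001, 1.0, 0.0], [0.0, 0.0, -1.0]]
wrist_force: [0.2, 0.5, -0.0]
opening: 0.0855
grip_force: 0.0
```

View pics/w4.png

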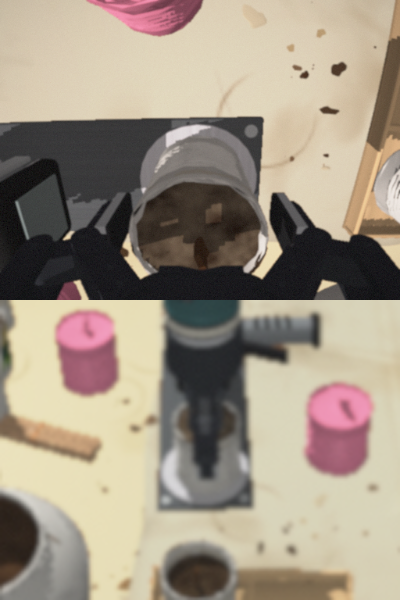

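The fingers now flank the tin at mid-height, with the tip near (207,475) in the side crop. Closing.

```bash
python3 -m inch '[{"x":0,"y":0,"z":0,"turn":0},{"x":0,"y":0,"z":0,"turn":0},{"x":0,"y":0,"z":0,"turn":0},{"x":0,"y":0,"z":0,"turn":0},{"x":0,"y":0,"z":0,"turn":0}]' 0.5 50; python3 -m inch '[{"x":0,"y":0,"z":0,"turn":0},{"x":0,"y":0,"z":0,"turn":0},{"x":0,"y":0,"z":-0.5,"turn":0},{"x":0,"y":0,"z":-1.5,"turn":0},{"x":0,"y":0,"z":-3,"turn":0}]'; python3 d.py .507 .343 .07 90
```

```text
t: 5.32
tcp_pos: [0.5957, 0.155, 0.0018]
tool_rot: [[-1.0, 0.001, 0.002], [0.001, 1.0, 0.0], [-0.002, 0.0, -1.0]]
wrist_force: [0.7, -0.9, 2.6]
opening: 0.0679
grip_force: 57.0
t: 5.73
tcp_pos: [0.5926, 0.1546, 0.0288]
tool_rot: [[-1.0, 0.001, -0.006], [0.001, 1.0, -0.001], [0.006, -0.001, -1.0]]
wrist_force: [-1.4, -0.0, -2.6]
opening: 0.0678
grip_force: 56.6
t 5.73 pos [0.5926 0.1546 0.0288] yaw 89.95 shift cm [ 8.6  18.83 -4.08] turn -0.1 open 0.0678 grip 56.6
```

```bash
python3 -m inch '[{"x":1,"y":1,"z":-1.5,"turn":0},{"x":2.5,"y":3,"z":-3,"turn":0},{"x":4.5,"y":6,"z":-4,"turn":0},{"x":6,"y":9,"z":-4,"turn":0},{"x":7.5,"y":12,"z":-4,"turn":0}]' >/dev/null; python3 -m inch '[{"x":0.7,"y":3,"z":0,"turn":0},{"x":1.1,"y":5,"z":0,"turn":0},{"x":1.1,"y":6.3,"z":0,"turn":0},{"x":1.1,"y":6.8,"z":0,"turn":0},{"x":1.1,"y":6.8,"z":0,"turn":0}]'; python3 d.py .507 .343 .07 90
python3 - <<'E'
from h import *
a=bot.snapshot('side')[:,:,::-1];b=bot.snapshot('top')[:,:,::-1]
cv2.imwrite('pics/w5.png',np.vstack([cv2.resize(a[210:330,180:340],(400,300),interpolation=cv2.INTER_CUBIC),cv2.resize(b[150:240,120:240],(400,300),interpolation=cv2.INTER_CUBIC)]))
E
```

```text
t: 6.57
tcp_pos: [0.5092, 0.3434, 0.0707]
tool_rot: [[-1.0, -0.0, -0.0], [-0.0, 1.0, -0.001], [0.0, -0.001, -1.0]]
wrist_force: [0.1, -0.2, -2.6]
opening: 0.068
grip_force: 56.8
t 6.57 pos [0.5092 0.3434 0.0707] yaw 90.01 shift cm [ 0.22 -0.04  0.07] turn 0.0 open 0.068 grip 56.8
```

View pics/w5.png

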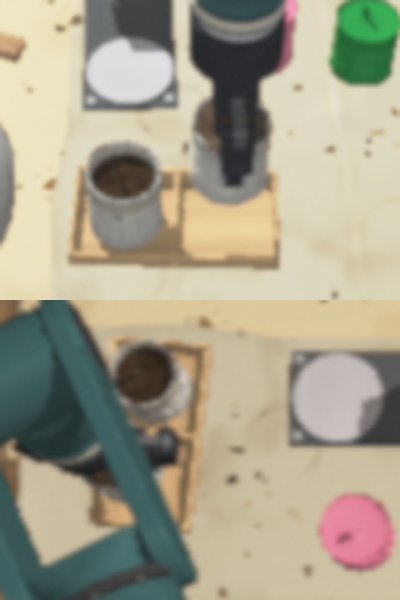

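The tin is held upright above the free pocket. Its column is 232 against a pocket mid of 229 in the side crop, so x is good to about 2 mm. The bare pad's centre is at top raw (221.1,179.1) and side raw (232,238.4). Lowering the tin.

```bash
python3 - <<'E'
from h import *
print(ray('top',[(221.1,179.1)],.01),ray('side',[(232,238.4)],.01))
E
python3 -m inch '[{"x":0.1,"y":0,"z":1.5,"turn":0},{"x":0.2,"y":0,"z":3,"turn":0},{"x":0.2,"y":0,"z":4.5,"turn":0},{"x":0.2,"y":0,"z":5.5,"turn":0},{"x":0.2,"y":0,"z":6.2,"turn":0}]'; python3 -m inch '[{"x":0,"y":0,"z":0.4,"turn":0},{"x":0,"y":0,"z":0.8,"turn":0},{"x":0,"y":0,"z":1.1,"turn":0}]';python3 -m inch '[{"x":0,"y":0,"z":0.1,"turn":0},{"x":0,"y":0,"z":0.1,"turn":0}]'
```

```text
[[0.59821837 0.14961909 0.01      ]] [[0.59809358 0.15752771 0.01      ]]
t: 7.08
tcp_pos: [0.5069, 0.3412, 0.0074]
tool_rot: [[-1.0, 0.003, -0.002], [0.003, 1.0, -0.002], [0.002, -0.002, -1.0]]
wrist_force: [-0.8, -0.6, -2.0]
opening: 0.068
grip_force: 56.8
t: 7.33
tcp_pos: [0.5078, 0.343, -0.0017]
tool_rot: [[-1.0, 0.001, 0.001], [0.001, 1.0, 0.001], [-0.001, 0.001, -1.0]]
wrist_force: [-0.0, 0.6, -1.7]
opening: 0.0673
grip_force: 56.8
t: 7.5
tcp_pos: [0.5074, 0.3431, -0.0027]
tool_rot: [[-1.0, 0.001, 0.0], [0.001, 1.0, 0.0], [-0.0, 0.0, -1.0]]
wrist_force: [-0.6, 0.1, -2.6]
opening: 0.068
grip_force: 56.8
```

```bash
python3 -m inch '[{"x":0,"y":0,"z":0.15,"turn":0},{"x":0,"y":0,"z":0.15,"turn":0},{"x":0,"y":0,"z":0.15,"turn":0}]' | grep -E "tcp|force"; python3 -m inch '[{"x":0,"y":0,"z":0.15,"turn":0},{"x":0,"y":0,"z":0.15,"turn":0},{"x":0,"y":0,"z":0.15,"turn":0}]'| grep -E "tcp|force"
```

```text
tcp_pos: [0.5074, 0.3432, -0.0041]
wrist_force: [1.4, 0.1, -2.7]
grip_force: 56.8
tcp_pos: [0.5074, 0.3432, -0.0042]
wrist_force: [-2.1, -1.7, 5.6]
grip_force: 57.4
```

```bash
python3 -m inch '[{"x":0,"y":0,"z":0,"turn":0},{"x":0,"y":0,"z":0,"turn":0},{"x":0,"y":0,"z":0,"turn":0},{"x":0,"y":0,"z":0,"turn":0},{"x":0,"y":0,"z":0,"turn":0}]' 1 50 | grep -E "tcp|force|open"; python3 -m inch '[{"x":0,"y":0,"z":-1,"turn":0},{"x":0,"y":0,"z":-3,"turn":0},{"x":0,"y":0,"z":-6,"turn":0},{"x":0,"y":0,"z":-9,"turn":0},{"x":0,"y":0,"z":-12,"turn":0}]' | grep -E "tcp|force|open";  python3 d.py .557 -.255 .16 108
python3 - <<'E'
from h import *
cv2.imwrite('pics/raw_side1.png',bot.snapshot('side')[:,:,::-1])
E
```

```text
tcp_pos: [0.5072, 0.343, -0.0062]
wrist_force: [0.1, 0.2, -1.0]
opening: 0.0852
grip_force: 0.0
tcp_pos: [0.507, 0.3429, 0.1158]
wrist_force: [0.3, 0.5, -0.3]
opening: 0.0854
grip_force: 0.0
t 8.83 pos [0.507  0.3429 0.1158] yaw 89.94 shift cm [ -5.06 -59.79  -4.42] turn -18.1 open 0.0854 grip 0.0
```

```bash
python3 -m inch '[{"x":-0.3,"y":-2,"z":-1,"turn":0},{"x":-0.6,"y":-6,"z":-2.5,"turn":0},{"x":-1,"y":-10,"z":-2.5,"turn":0},{"x":-1.3,"y":-14,"z":-2.5,"turn":0},{"x":-1.7,"y":-18,"z":-2.5,"turn":0}]' >/dev/null; python3 -m inch '[{"x":-0.4,"y":-4,"z":0,"turn":0},{"x":-0.7,"y":-8,"z":0,"turn":0},{"x":-1,"y":-12,"z":0,"turn":0},{"x":-1.3,"y":-16,"z":0,"turn":0},{"x":-1.6,"y":-20,"z":0,"turn":0}]' >/dev/null;  python3 -m inch '[{"x":-0.3,"y":-4,"z":0,"turn":-3},{"x":-0.6,"y":-8,"z":0,"turn":-6},{"x":-0.6,"y":-12,"z":0,"turn":-10},{"x":-0.6,"y":-15,"z":0,"turn":-14},{"x":-0.6,"y":-17,"z":0,"turn":-18}]' >/dev/null; python3 -m inch '[{"x":0,"y":0,"z":0,"turn":0},{"x":0,"y":0,"z":0,"turn":0}]'|grep -E "tcp|t:"; python3 d.py .557 -.255 .14 108
python3 - <<'E'
from h import *
o=bot.get_obs();im=bot.snapshot('wrist')
s=cv2.imread('pics/raw_side1.png')[210:330,180:340]
q=cv2.resize(im[:,:,::-1],(600,450))
cv2.imwrite('pics/w6.png',np.hstack([q,np.vstack([cv2.resize(s,(200,150)),np.zeros((300,200,3),np.uint8)])]))
E
```

```text
t: 10.3
tcp_pos: [0.5455, -0.208, 0.1392]
tool_rot: [[-0.952, -0.305, 0.0], [-0.305, 0.952, 0.0], [-0.0, 0.0, -1.0]]
t 10.3 pos [ 0.5455 -0.208   0.1392] yaw 107.76 shift cm [ 0.34 -4.82 -0.08] turn -0.2 open 0.0855 grip 0.0
```

View pics/w6.png

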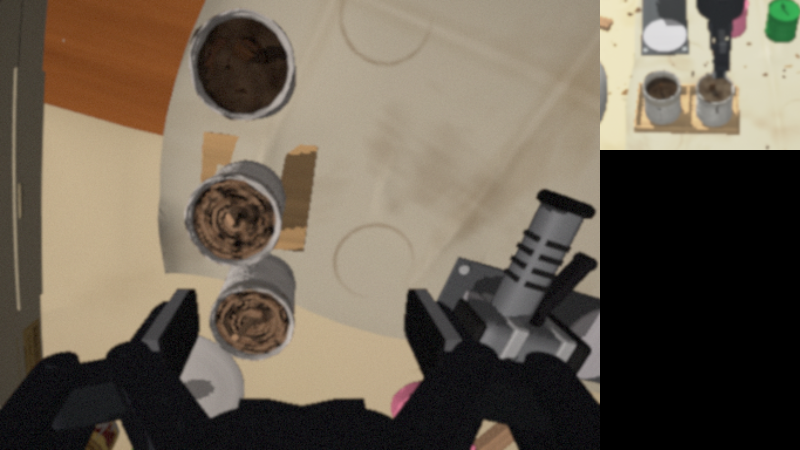

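The coded tin stands in the free pocket (inset). In the wrist view (600 px scale) the next tin's rim is at (235,218) with wood on both sides, the near one at (243,64) and the far one at (255,318).

Run:
```python
from h import *
o=bot.get_obs();P=ray('wrist',np.array([(235,218),(243,64),(255,318)])/1.171875,[.079,.074,.074],o);print(P)
for i in(1,2):
    d=P[i]-P[0];print(np.hypot(*d[:2]),np.degrees(np.arctan2(d[1],d[0])))
R=np.array(o['tool_rot']);print((R.T@(P[0]-o['tcp_pos']))*100)
```

```text
[[ 0.55341805 -0.25271821  0.079     ]
 [ 0.45409964 -0.27494566  0.074     ]
 [ 0.63017742 -0.21751942  0.074     ]]
0.10177526664933063 -167.38508571706694
0.08444499519372888 24.63430174756631
[ 0.67103775 -4.60475036  6.02391306]
```

```bash
python3 -m inch '[{"x":0.3,"y":-2,"z":0,"turn":0},{"x":0.6,"y":-4,"z":0.5,"turn":0},{"x":0.6,"y":-4.6,"z":1.5,"turn":0},{"x":0.6,"y":-4.6,"z":2,"turn":0},{"x":0.6,"y":-4.6,"z":2,"turn":0}]' >/dev/null; python3 -m inch '[{"x":0,"y":0,"z":0,"turn":0}]'|grep tcp
python3 - <<'E'
from h import *
o=bot.get_obs();im=bot.snapshot('wrist');cv2.imwrite('pics/raw_w7.png',im[:,:,::-1])
g=cv2.medianBlur(cv2.cvtColor(im,cv2.COLOR_RGB2GRAY),5)
d=.18+o['tcp_pos'][2]-.079;r0=306*.035/d;u=proj('wrist',[(.5545,-.2527,.079)],o)[0];print('exp',u,r0)
c=cv2.HoughCircles(g,cv2.HOUGH_GRADIENT,1,10,param1=80,param2=15,minRadius=int(r0*.85),maxRadius=int(r0*1.15))
R=np.array(o['tool_rot'])
for k in c[0]:
    if np.hypot(*(k[:2]-u))<25:
        P=ray('wrist',[k[:2]],.079,o)[0];print(k,P,(R.T@(P-o['tcp_pos']))*100)
E
```

```text
tcp_pos: [0.5537, -0.2508, 0.118]
exp [253.6242628  202.65797187] 48.90278139329753
[252.5 203.5  41.9] [ 0.55541207 -0.25330693  0.079     ] [-0.08920121 -0.30356495  3.89978998]
[244.5 210.5  52.1] [ 0.56274151 -0.25741195  0.079     ] [-0.65924797 -0.92062317  3.8976889 ]
[245.5 190.5  46.6] [ 0.54714724 -0.26147405  0.079     ] [ 0.94935325 -0.82461899  3.89972802]
[260.5 194.5  44.4] [ 0.54668051 -0.24975927  0.079     ] [0.63142112 0.30385529 3.90203789]
```

```bash
python3 -m inch '[{"x":-0.1,"y":-0.2,"z":2,"turn":0},{"x":-0.1,"y":-0.2,"z":4,"turn":0},{"x":-0.1,"y":-0.2,"z":6,"turn":0},{"x":-0.1,"y":-0.2,"z":7.5,"turn":0},{"x":-0.1,"y":-0.2,"z":8.5,"turn":0}]'|grep -E "tcp|force"; python3 -m inch '[{"x":0,"y":0,"z":0.8,"turn":0},{"x":0,"y":0,"z":1.6,"turn":0},{"x":0,"y":0,"z":2.4,"turn":0}]'|grep -E "tcp|force";python3 -m inch '[{"x":0,"y":0,"z":0.6,"turn":0},{"x":0,"y":0,"z":1.2,"turn":0},{"x":0,"y":0,"z":1.3,"turn":0}]'|grep -E "tcp|force"
```

```text
tcp_pos: [0.555, -0.2528, 0.0325]
wrist_force: [-0.0, 0.7, -0.1]
grip_force: 0.0
tcp_pos: [0.5565, -0.2543, 0.0105]
wrist_force: [0.5, -0.4, -0.0]
grip_force: 0.0
tcp_pos: [0.5552, -0.2539, -0.0041]
wrist_force: [0.3, 0.1, -0.9]
grip_force: 0.0
```

```bash
python3 -m inch '[{"x":0,"y":0,"z":0,"turn":0},{"x":0,"y":0,"z":0,"turn":0},{"x":0,"y":0,"z":0,"turn":0},{"x":0,"y":0,"z":0,"turn":0},{"x":0,"y":0,"z":0,"turn":0}]' 0.5 50| grep -E "tcp|force|open"; python3 -m inch '[{"x":0,"y":0,"z":0,"turn":0},{"x":0,"y":0,"z":0,"turn":0},{"x":0,"y":0,"z":-0.5,"turn":0},{"x":0,"y":0,"z":-1.5,"turn":0},{"x":0,"y":0,"z":-3,"turn":0}]'| grep -E "tcp|force|open"; python3 -m inch '[{"x":0,"y":0,"z":-2,"turn":0},{"x":0,"y":0,"z":-4,"turn":0},{"x":0,"y":0,"z":-7,"turn":0},{"x":0,"y":0,"z":-10,"turn":0},{"x":0,"y":0,"z":-12,"turn":0}]'| grep -E "tcp|force|open"; python3 d.py .598 .155 .14 91
```

```text
tcp_pos: [0.5564, -0.2547, -0.0022]
wrist_force: [-0.3, -0.9, 2.4]
opening: 0.0673
grip_force: 59.1
tcp_pos: [0.5532, -0.2527, 0.0244]
wrist_force: [0.6, 0.5, -3.7]
opening: 0.0671
grip_force: 58.6
tcp_pos: [0.5558, -0.2542, 0.15]
wrist_force: [1.6, -0.9, -3.3]
opening: 0.0671
grip_force: 58.6
t 13.07 pos [ 0.5558 -0.2542  0.15  ] yaw 107.95 shift cm [-16.62  37.63   0.98] turn 16.9 open 0.0671 grip 58.6
```

```bash
python3 -m inch '[{"x":-0.8,"y":1.8,"z":0,"turn":0},{"x":-2.2,"y":5,"z":0,"turn":0},{"x":-3.6,"y":8.2,"z":0,"turn":0},{"x":-5,"y":11.4,"z":0,"turn":0},{"x":-6.4,"y":14.6,"z":0,"turn":0}]' >/dev/null; python3 -m inch '[{"x":-1.4,"y":3.2,"z":0,"turn":3},{"x":-2.8,"y":6.4,"z":0,"turn":7},{"x":-4.2,"y":9.6,"z":0,"turn":11},{"x":-5.6,"y":12.8,"z":0,"turn":15},{"x":-6.8,"y":15.5,"z":0,"turn":17}]' >/dev/null; python3 -m inch '[{"x":0,"y":0,"z":0,"turn":0},{"x":0,"y":0,"z":0,"turn":0}]'| grep -E "tcp|force|open"; python3 d.py .598 .155 .06 91
```

```text
tcp_pos: [0.5876, 0.0745, 0.1464]
wrist_force: [0.1, -0.6, -2.9]
opening: 0.067
grip_force: 58.7
t 14.07 pos [0.5876 0.0745 0.1464] yaw 91.16 shift cm [-1.22  8.03  8.63] turn 0.2 open 0.067 grip 58.7
```

```bash
python3 -m inch '[{"x":-0.3,"y":2,"z":0,"turn":0},{"x":-0.8,"y":4.5,"z":0,"turn":0},{"x":-1.2,"y":6.7,"z":0,"turn":0},{"x":-1.2,"y":7.8,"z":0,"turn":0},{"x":-1.2,"y":8,"z":1,"turn":0}]' >/dev/null; python3 -m inch '[{"x":0,"y":0,"z":2,"turn":0},{"x":0,"y":0,"z":4.5,"turn":0},{"x":0,"y":0,"z":7,"turn":0},{"x":0,"y":0,"z":9.5,"turn":0},{"x":0,"y":0,"z":11,"turn":0}]'| grep -E "tcp|force"; python3 -m inch '[{"x":0,"y":0,"z":0.3,"turn":0},{"x":0,"y":0,"z":0.3,"turn":0}]'| grep -E "tcp|force"; python3 d.py .598 .155 .002 91
python3 - <<'E'
from h import *
P=[(.598,.155,.01+.014)];a=bot.snapshot('side')
for q in proj('side',[(.563,.155,.01),(.598,.19,.01),(.633,.155,.01)]):print(q)
cv2.imwrite('pics/raw_s8.png',a[:,:,::-1])
E
```

```text
tcp_pos: [0.5964, 0.1502, 0.0225]
wrist_force: [-0.8, 0.0, -4.7]
grip_force: 58.7
tcp_pos: [0.5974, 0.151, 0.0216]
wrist_force: [0.1, -1.1, -4.3]
grip_force: 58.7
t 15.07 pos [0.5974 0.151  0.0216] yaw 90.86 shift cm [-0.07  0.4   1.96] turn -0.1 open 0.0669 grip 58.7
[245.31825054 237.40981722]
[232.02351435 247.76789185]
[218.74846159 237.95017927]
```

```bash
python3 -m inch '[{"x":0,"y":0.2,"z":0.5,"turn":0},{"x":0,"y":0.4,"z":1,"turn":0},{"x":0,"y":0.4,"z":1.4,"turn":0},{"x":0,"y":0.4,"z":1.5,"turn":0},{"x":0,"y":0.4,"z":1.5,"turn":0}]'| grep -E "tcp|force"; python3 -m inch '[{"x":0,"y":0,"z":0.2,"turn":0},{"x":0,"y":0,"z":0.2,"turn":0},{"x":0,"y":0,"z":0.2,"turn":0}]'| grep -E "tcp|force"; python3 -m inch '[{"x":0,"y":0,"z":0.1,"turn":0},{"x":0,"y":0,"z":0.15,"turn":0},{"x":0,"y":0,"z":0.15,"turn":0}]'| grep -E "tcp|force"
```

```text
tcp_pos: [0.5988, 0.157, 0.0086]
wrist_force: [-0.2, 0.2, -3.0]
grip_force: 58.7
tcp_pos: [0.5992, 0.157, 0.0071]
wrist_force: [0.0, 0.1, -3.9]
grip_force: 58.7
tcp_pos: [0.5991, 0.157, 0.0054]
wrist_force: [-0.1, 0.1, -2.6]
grip_force: 58.7
```

```bash
python3 -m inch '[{"x":0,"y":-0.2,"z":0.1,"turn":0},{"x":0.1,"y":-0.2,"z":0.2,"turn":0},{"x":0.1,"y":-0.2,"z":0.2,"turn":0},{"x":0.1,"y":-0.2,"z":0.2,"turn":0}]'| grep -E "tcp|force"; python3 -m inch '[{"x":0,"y":0,"z":0.12,"turn":0},{"x":0,"y":0,"z":0.12,"turn":0},{"x":0,"y":0,"z":0.12,"turn":0}]'| grep -E "tcp|force"
```

```text
tcp_pos: [0.598, 0.1549, 0.0033]
wrist_force: [0.5, 0.1, -3.2]
grip_force: 58.7
tcp_pos: [0.5985, 0.155, 0.0029]
wrist_force: [0.0, 0.4, -0.7]
grip_force: 58.8
```

```bash
python3 -m inch '[{"x":0,"y":0,"z":0.1,"turn":0},{"x":0,"y":0,"z":0.1,"turn":0},{"x":0,"y":0,"z":0.1,"turn":0}]'| grep -E "tcp|force"; python3 -m inch '[{"x":0,"y":0,"z":0,"turn":0},{"x":0,"y":0,"z":0,"turn":0},{"x":0,"y":0,"z":0,"turn":0},{"x":0,"y":0,"z":0,"turn":0},{"x":0,"y":0,"z":0,"turn":0}]' 1 50| grep -E "tcp|force|open"; python3 -m inch '[{"x":0,"y":0,"z":-1,"turn":0},{"x":0,"y":0,"z":-3,"turn":0},{"x":0,"y":0,"z":-6,"turn":0},{"x":0,"y":0,"z":-9,"turn":0},{"x":0,"y":0,"z":-13,"turn":0}]'| grep -E "tcp|force|open"; python3 d.py .515 -.005 .13 91
```

```text
tcp_pos: [0.5985, 0.155, 0.0028]
wrist_force: [-3.8, 0.1, 5.7]
grip_force: 59.6
tcp_pos: [0.5983, 0.155, 0.0011]
wrist_force: [-0.5, 0.1, -0.3]
opening: 0.0852
grip_force: 0.0
tcp_pos: [0.5966, 0.1547, 0.1307]
wrist_force: [1.1, 0.9, -0.3]
opening: 0.0854
grip_force: 0.0
t 17.7 pos [0.5966 0.1547 0.1307] yaw 90.94 shift cm [  8.42 -15.83   0.12] turn -0.1 open 0.0854 grip 0.0
```

```bash
python3 -m inch '[{"x":1.5,"y":-3,"z":0,"turn":0},{"x":3.3,"y":-6,"z":0,"turn":0},{"x":5,"y":-9,"z":0,"turn":0},{"x":6.5,"y":-12,"z":0,"turn":-0.2},{"x":8,"y":-14.5,"z":0,"turn":-0.4}]' >/dev/null; python3 -m inch '[{"x":0,"y":0,"z":0,"turn":0},{"x":0,"y":0,"z":0,"turn":0},{"x":0,"y":0,"z":0,"turn":0}]'| grep -E "tcp"
python3 - <<'E'
from h import *
o=bot.get_obs();print(o['tcp_pos']);im=bot.snapshot('wrist');s=bot.snapshot('side')[:,:,::-1]
C=np.array([.600,.0793]);th=np.radians(1.4);R=np.array([[np.cos(th),-np.sin(th)],[np.sin(th),np.cos(th)]])
q=cv2.resize(im[:,:,::-1],(600,450)).copy()
for a,z in [((-136,-105),72),((-136,-75),72),((-40,-105),72),((-40,-75),72),((-97,-45),67),((-83,-84),72)]:
    u=proj('wrist',[np.r_[C+R@np.array(a)/1000,z/1000]],o)[0]*1.171875;print(a,u);cv2.drawMarker(q,tuple(int(v) for v in u),(0,0,255),0,12,1)
cv2.imwrite('pics/w9.png',np.hstack([q,np.vstack([cv2.resize(s[180:260,190:270],(200,200),interpolation=cv2.INTER_CUBIC),np.zeros((250,200,3),np.uint8)])]))
E
```

```text
tcp_pos: [0.5211, 0.0089, 0.1321]
[0.5210735  0.00889319 0.1320959 ]
(-136, -105) [245.68773305 147.73929444]
(-136, -75) [290.97549824 147.51312184]
(-40, -105) [251.90682135 279.23623867]
(-40, -75) [292.31579918 279.23026269]
(-97, -45) [334.23337172 202.79064488]
(-83, -84) [278.93926699 223.95921921]
```

View pics/w9.png

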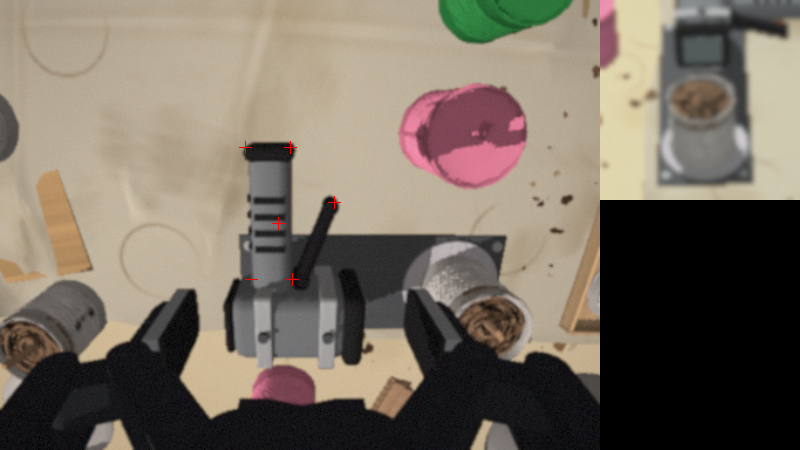

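Everything fits: the stand model's markers land on the grip and trigger to about 1 px, and the next tin is centred on the pad (inset). Descending around grip and trigger.

```bash
python3 -m inch '[{"x":0.2,"y":-0.5,"z":1.5,"turn":0},{"x":0.2,"y":-0.55,"z":4,"turn":0},{"x":0.2,"y":-0.55,"z":6,"turn":0},{"x":0.2,"y":-0.55,"z":7,"turn":0},{"x":0.2,"y":-0.55,"z":7.5,"turn":0}]'| grep -E "tcp|force"; python3 -m inch '[{"x":0,"y":0,"z":0,"turn":0},{"x":0,"y":0,"z":0,"turn":0}]' | grep -E "tcp|force"; python3 d.py .519 .0033 -.006 91.4
```

```text
tcp_pos: [0.5176, 0.0041, 0.054]
wrist_force: [0.5, 0.2, 0.4]
grip_force: 0.0
tcp_pos: [0.5195, 0.0035, 0.0571]
wrist_force: [1.0, 0.7, 0.2]
grip_force: 0.0
t 19.05 pos [0.5195 0.0035 0.0571] yaw 91.38 shift cm [ 0.06 -0.02  6.31] turn -0.0 open 0.0853 grip 0.0
```

```bash
python3 -m inch '[{"x":0,"y":0,"z":1.3,"turn":0},{"x":0,"y":0,"z":2.6,"turn":0},{"x":0,"y":0,"z":3.9,"turn":0}]'| grep -E "tcp|force"; python3 -m inch '[{"x":0,"y":0,"z":1,"turn":0},{"x":0,"y":0,"z":1.8,"turn":0},{"x":0,"y":0,"z":2.4,"turn":0},{"x":0,"y":0,"z":2.4,"turn":0}]' | grep -E "tcp|force"; python3 d.py .519 -.0067 -.006 91.4
```

```text
tcp_pos: [0.5207, 0.0031, 0.0192]
wrist_force: [0.1, -0.2, 0.2]
grip_force: 0.0
tcp_pos: [0.5182, 0.0032, -0.0076]
wrist_force: [0.4, -1.0, -0.2]
grip_force: 0.0
t 19.63 pos [ 0.5182  0.0032 -0.0076] yaw 91.35 shift cm [-0.06 -0.99 -0.16] turn -0.1 open 0.0855 grip 0.0
```

```bash
python3 -m inch '[{"x":0,"y":-0.4,"z":0,"turn":0},{"x":0,"y":-0.8,"z":0,"turn":0},{"x":0,"y":-1,"z":0,"turn":0},{"x":0,"y":-1,"z":0,"turn":0}]' 0.8 40| grep -E "tcp|force|open"; python3 -m inch '[{"x":0,"y":0,"z":0,"turn":0},{"x":0,"y":0,"z":0,"turn":0},{"x":0,"y":0,"z":0,"turn":0},{"x":0,"y":0,"z":0,"turn":0},{"x":0,"y":0,"z":0,"turn":0}]' 0.3 40 | grep -E "t:|tcp|force|open"; python3 -m inch '[{"x":0,"y":0,"z":0,"turn":0},{"x":0,"y":0,"z":0,"turn":0},{"x":0,"y":0,"z":0,"turn":0},{"x":0,"y":0,"z":0,"turn":0},{"x":0,"y":0,"z":0,"turn":0}]' | grep -E "t:|tcp|force|open"
```

```text
tcp_pos: [0.5182, -0.006, -0.0062]
wrist_force: [-2.9, 4.3, 2.1]
opening: 0.0685
grip_force: 2.4
t: 20.38
tcp_pos: [0.5196, -0.008, -0.0048]
tool_rot: [[-1.0, -0.023, 0.002], [-0.023, 1.0, -0.001], [-0.002, -0.002, -1.0]]
wrist_force: [-3.2, -0.6, 5.1]
opening: 0.0407
grip_force: 44.8
t: 20.8
tcp_pos: [0.5196, -0.0081, -0.0048]
tool_rot: [[-1.0, -0.023, 0.002], [-0.023, 1.0, -0.001], [-0.002, -0.001, -1.0]]
wrist_force: [-3.0, -0.4, 4.2]
opening: 0.0405
grip_force: 44.8
```

```bash
python3 -m inch '[{"x":0,"y":0,"z":0,"turn":0},{"x":0,"y":0,"z":0,"turn":0},{"x":0,"y":0,"z":0,"turn":0},{"x":0,"y":0,"z":0,"turn":0}]' | grep -E "open|grip"; python3 -m inch '[{"x":0,"y":0,"z":0,"turn":0},{"x":0,"y":0,"z":0,"turn":0},{"x":0,"y":0.3,"z":0,"turn":0},{"x":0,"y":0.7,"z":0,"turn":0},{"x":0,"y":1.1,"z":0,"turn":0}]' 1 40 | grep -E "t:|tcp|force|open"; python3 -m inch '[{"x":0,"y":0,"z":0,"turn":0},{"x":0,"y":0,"z":0,"turn":0},{"x":0,"y":0,"z":0,"turn":0},{"x":0,"y":0,"z":0,"turn":0}]' | grep -E "t:|tcp|force|open"
```

```text
opening: 0.0409
grip_force: 44.8
t: 21.55
tcp_pos: [0.5187, 0.0038, -0.0064]
tool_rot: [[-1.0, -0.023, 0.0], [-0.023, 1.0, -0.001], [-0.0, -0.001, -1.0]]
wrist_force: [-1.1, -0.4, -0.1]
opening: 0.0854
grip_force: 0.0
t: 21.88
tcp_pos: [0.5187, 0.0039, -0.0067]
tool_rot: [[-1.0, -0.023, -0.0], [-0.023, 1.0, -0.0], [0.0, -0.0, -1.0]]
wrist_force: [-0.4, 0.0, 0.2]
opening: 0.0855
grip_force: 0.0
```

Released, no contact. Now straight up, then a numeric check against the earlier picture before handing in.

```bash
python3 -m inch '[{"x":0,"y":0,"z":-1,"turn":0},{"x":0,"y":0,"z":-3,"turn":0},{"x":0,"y":0,"z":-6,"turn":0},{"x":0,"y":0,"z":-10,"turn":0},{"x":0,"y":0,"z":-13.9,"turn":0}]' | grep -E "force"; python3 -m inch '[{"x":-0.2,"y":0.5,"z":0,"turn":0},{"x":-0.2,"y":0.5,"z":0,"turn":0},{"x":-0.2,"y":0.5,"z":0,"turn":0},{"x":-0.2,"y":0.5,"z":0,"turn":0}]' | grep -E "t:|tcp|force|open"
python3 - <<'E'
from h import *
a=cv2.resize(bot.snapshot('wrist')[:,:,::-1],(600,450)).astype(int);b=cv2.imread('pics/w9.png')[:,:600].astype(int)
for n,(x,y,w,h) in dict(trigger=(285,180,70,110),tin=(390,230,150,140),tray=(560,150,40,200),tins=(0,270,120,150)).items():
    D=np.abs(a-b)[y:y+h,x:x+w].max(2);print(n,D.mean().round(1),(D>50).mean().round(3))
E
```

```text
wrist_force: [1.2, -0.5, 0.2]
grip_force: 0.0
t: 22.63
tcp_pos: [0.5194, 0.0091, 0.1309]
tool_rot: [[-1.0, -0.023, -0.003], [-0.023, 1.0, 0.0], [0.003, 0.0, -1.0]]
wrist_force: [0.4, 0.2, -0.5]
opening: 0.0852
grip_force: 0.0
trigger 10.1 0.04
tin 12.6 0.05
tray 8.3 0.025
tins 9.9 0.026
```

The picture matches the one from before the squeeze, so the trigger is back and the tin has not moved. Handing in.

```bash
python3 -c "
from cell import bot
print(bot.close_job())"
```

```text
the job is handed in; nothing more can be done
None
```

I handed in the job at about 22.7 s: the read tin stands in the free pocket, the waiting tin is on the pad, and the trigger was squeezed fully, held for about 0.8 s and sprang back; no verdict was returned.

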